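# Switch off the nail-tool steriliser and hold its lid open

## Task

The nail studio's tool steriliser is still running: with its lid shut, turn the selector dial so that its pointer clicks in at the green mark (lamp off). Then take the lid, which falls shut by itself, by its bar handle, raise it to 50 degrees from closed, in line with the red bead on the arc at its side, and finish while still holding it there, without letting go, so that the tools can be taken out. The lid must not be lifted before the dial is at green, and the bottles, pots, brush cup and buffer block must not be pushed away or knocked over.

Things in the scene. Friction and masses are not known exactly. Their poses are not given: they have to be found in the camera images.
- steriliser: White steriliser fixed to the table, 200 (x) by 320 (y) by 85 mm high. Origin: centre of its underside; x points away from the robot to the hinge side, y left, z up. Chamber with lid at y -60 to 160 mm, flat panel with dial at y -160 to -60 mm. A 6 mm steel arc stands at y = 168 mm, to 215 mm above the table; its 14 mm red bead is beside the lid's edge at 50 degrees. Place and heading vary.
- dial_grip (a point): Centre of the black dial's grip, on its upright turning axis, 117 mm above the table. The grip is an upright bar 48 mm long, 13 mm thick and 36 mm high (92 to 128 mm above the table) on a flat 52 mm disc, with a white pointer line on its top and one end. Grip it across its thickness.
- dial_pointer (a point): The top of the white-lined end of the dial's grip bar: it lies 24 mm from the turning axis, in the direction in which the dial points, 128 mm above the table, and turns with the dial.
- dial (a joint): Dial angle, grows clockwise seen from above. Detents at 0 (small white mark), 0.7 (larger green mark), 1.4 and 2.1 rad (blue marks); range -0.12 to 2.22. At value v the pointer points 1.05 - v rad counter-clockwise (from above) of the steriliser's x axis. Detents pull with up to about 0.1 Nm; released off a detent it snaps to a near one. Starts at 1.4 or 2.1.
- green_mark (a point): Centre of the green dot, 13 mm across, on the panel beside the dial, 37 mm from its turning axis and 87 mm above the table.
- lid (a joint): Opening angle of the lid: 0 closed, grows as its front edge (towards the robot) rises, limit 1.3 rad; 50 degrees is 0.873. It weighs 0.3 to 0.65 kg and falls shut from any angle when let go; it starts shut.
- lid_handle (a point): Centre of the lid's handle: dark round bar 12 mm thick, 110 mm long along the steriliser's y, on legs at its ends. Lid shut: 139 mm above the table, 41 above the lid's top, 160 from the hinge line towards the robot and 54 above it. It can be pinched from above, fingers in front of and behind it, and turns between them as the lid swings. The point moves with the lid.
- lid_hinge (a point): Middle of the lid's hinge line, along the steriliser's y axis at the far upper rim, 85 mm above the table. The lid plate is 220 mm wide, reaches 202 mm from here to the robot, with its top 13 mm above the hinge line; a white frame about an amber window.
- polish_red: Loose red polish bottle, 34 mm wide, 85 mm tall, origin at the centre of its foot. To be left alone, as all that follow.
- polish_blue: Loose blue polish bottle of the same size, origin at its foot.
- polish_clear: Loose amber polish bottle of the same size, origin at its foot.
- gel_pot_a: Loose black gel pot with yellow cap, 42 mm wide, 34 mm high, origin at its foot.
- gel_pot_b: Loose black gel pot with orange cap, of the same size, origin at its foot.
- brush_cup: Loose glass cup, 70 mm wide, with brushes to 175 mm high, origin at its foot.
- buffer_block: Loose green buffer block, 95 by 26 by 26 mm, origin at the centre of its underside, long along its x.

How it is judged (in metres and radians):
On the way, in this order (a step that is already met when the one before it is completed fails the run):
1. the dial is clicked in at the green mark while the lid is shut (value of joint dial between 0.55 and 0.85 rad and value of joint lid below 0.06 rad), for 0.3 s.
2. the lid is raised to 50 degrees and held there by the fingers (value of joint dial between 0.55 and 0.85 rad and value of joint lid between 0.7527 and 0.9927 rad and velocity of joint lid between -0.1 and 0.1 rad/s and contact force between the fingers and lid above 0.5 N), for 0.3 s.
At the end, for the whole second after the job is handed in: The dial is within 0.15 rad of the green detent (0.7 rad); the lid stands at 50 degrees within 7 (0.753 to 0.993 rad), moving slower than 0.1 rad/s, carried by the robot's fingers, which press on it with more than 0.5 N. The program ends holding (all of step 2); the arm keeps its last pose, push and grip.
It fails at once if the lid is lifted while the dial is not at the green mark (value of joint lid above 0.12 rad and not (value of joint dial between 0.45 and 0.95 rad)).
It fails at once if a bystander is pushed more than 30 mm or knocked over (distance of any of polish_red, polish_blue, polish_clear, gel_pot_a, gel_pot_b, brush_cup, buffer_block from where it was at the start of the episode above 0.03 m or angle between any of polish_red, polish_blue, polish_clear, gel_pot_a, gel_pot_b, brush_cup, buffer_block's own z axis and vertical above 0.5 rad).
It also fails if it takes over 53 s, if anything falls off the work surface, if the arm or the gripper's body presses on something with over 40 N, if the wrist force passes 120 N, or if a joint passes its speed limit or range.

## Robot

A 7-joint arm with a two-finger parallel gripper is mounted at the origin on the work surface. World frame = base frame: x ahead of the robot, y to its left, z up, the work surface at z = 0. Lengths are in mm, angles in rad, forces in N, time in s.
With the tool pointing down it reaches from about 350 to 900 mm from the base axis. Payload 7.2 kg.
Tool frame: the origin (TCP) lies between the finger pads; the fingertips stand 11 mm ahead of it and the grasp point (between the pads) lies 8 mm behind it; z points along the fingers, y is the direction in which the jaws open and shut (so a half turn about z gives the same grasp; the last joint's range is limited). The gripper opens to 88 mm and grips with 3 to 60 N. Pads are 20 mm wide; open, the fingers measure 115 mm over their backs; the gripper's body (75 mm by 178 mm) begins 61 mm behind the grasp point.
Start: joints at [-1.323, 0.411, -0.013, 1.596, 0.006, 1.134, -0.082], TCP at [194.12, 594.093, 233.653] pointing down, gripper open.
Joint ranges: [-2.95, 2.95], [-0.29, 1.99], [-1.47, 1.44], [0.14, 2.54], [-1.03, 4.17], [0.13, 1.85], [-2.86, 2.86]. Speed limits (rad/s): [2.39, 2.39, 3.01, 3.01, 3.14, 3.14, 3.14].

## Interface

Orientations are given as [roll, pitch, yaw] about the fixed x, y, z axes, in that order (R = Rz(yaw) Ry(pitch) Rx(roll)).
In Python, from rig import manip, cams gives the robot as it stands.
- The arm moves only by the shell command python3 -m creep 'ROWS' [FORCE]. ROWS is JSON, a list of rows, each a list of 3 entries, a list of its own where there are three numbers: the closure, from -1 (fully open) to 1 (shut), then the shift along the tool's x, y, z each as a share of 300 mm, from -1 to 1, then the turn about the tool's z as a share of pi rad, from -1 to 1. A call has 1 to 20 rows; each row shifts and turns the pose as measured when the row begins, along the tool's axes as they then stand; what a row does not reach is not made up. A row lasts 1/10 s, in which the tool goes at most 50 mm and 8.59 degrees, less where a joint would pass 70% of its speed; a pose out of reach is approached as far as the arm can. A call with a number of a shift or a turn outside -1 to 1 is refused whole. A call with a gripper value outside its range is refused whole. The fingers move at their own pace and stop on an object; FORCE is the grip in N (left out, the last holds). Time passes only in rows, so rows that do not move let the fingers close. It gives the time, the measured TCP pose, the force and the opening at its end, in the units of the state.
- manip.get_state(): the state, without advancing time (a new reading comes with each control period).
- cams.capture(name): name is "side" or "top" or "wrist"; returns (picture, depth): 480x640x3 uint8, red, green, blue; 480x640 float32, mm along the optical axis (not along the pixel's ray), 0 where there is no reading.
- cams.camera_info(name): a dict with "fovy" (degrees; the focal length in pixels is half the picture's height over the tangent of half this angle, whatever the lens; pixels are square), "cx", "cy" (the principal point, pixels), "pose" (4x4, takes a point from camera to world coordinates). Camera axes: x right, y up, looking along -z (the intrinsics and any distortion apply to the point x, -y, -z); pixel columns grow to the right and rows downward; lengths in mm; the calibration is good to about 2 mm. A picture is of the moment at which its call begins: read the wrist's pose just before it. camera_info takes no time and is no camera call; for the wrist camera it gives the pose at the moment of the call.
- manip.hand_in(): hands the job in, once; it reports no verdict.
Trained networks look in the newest picture that a camera, given by its name, has taken for a name from the list of things; names that differ only in an ending like _2 or _b are one class to them, and where a whole thing is asked for, a point or a joint stands for the part that bears it (a point fixed in the world has none). Each returns a list of dicts, best first, with "confidence" (0 to 1); they miss things now and then, are a little off and sometimes report something else, mostly with a low value. They report only what shows in the picture. A call takes as long as a camera call.
- cams.search_frame(camera, target): "location" ([column, row] in pixels, amid what is visible of it).
- cams.cut_out(camera, target): "region" (480x640 bool, what is visible of it) and "location" ([column, row] in pixels, amid what is visible of it).
The state is a dict: "t": time; "joint_pos": joint angles; "dq": joint speeds; "tau": joint torques, N m; "position": TCP position; "orientation": TCP orientation; "wrist_force": force on the tool from outside, world axes, zero at the start; "ft_torque": the same for the moment, N m; "finger_gap": finger opening in mm.
Only numpy, scipy, OpenCV 4.12 (cv2) and the standard library are available. Lean on these libraries where they do the work, as an engineer would, in place of code of your own. Each camera call takes 0.05 s, during which the arm holds its last target.

## Working session

There is one attempt and no reset: what is moved stays moved. The work goes in short steps, Python scripts to look and compute and a shell command to move; the robot and the scene stay as the last step left them, time stands still between calls to the robot, and variables do not carry over. Pictures are saved under pics/ and viewed, and the job is handed in when it is done.

```bash
ls; mkdir -p pics
cat > h.py <<'E'
import numpy as np, cv2
from rig import manip, cams
def snap(n,f):
    p,d=cams.capture(n); cv2.imwrite('pics/'+f,p[:,:,::-1]); np.save('pics/'+f[:-4]+'_d.npy',d); return p,d
def ray(n,u,v,info=None):
    i=info or cams.camera_info(n); f=240/np.tan(np.radians(i['fovy']/2)); T=np.array(i['pose'])
    return T[:3,:3]@np.array([(u-i['cx'])/f,-(v-i['cy'])/f,-1.]),T[:3,3]
def at_z(n,u,v,z,info=None):
    r,o=ray(n,u,v,info); return o+r*(z-o[2])/r[2]
def at_d(n,u,v,d,info=None):
    r,o=ray(n,u,v,info); return o+r*d
E
python3 - <<'E'
from h import *
s=manip.get_state(); print(s)
for n in ['top','side']:
    i=cams.camera_info(n); print(n,{k:(np.round(v,3).tolist() if k=='pose' else v) for k,v in i.items()})
    snap(n,n+'0.png')
    for t in ['dial_grip','dial_pointer','green_mark','lid_handle','lid_hinge']:
        r=cams.search_frame(n,t); print(n,t,[(np.round(x['location'],1).tolist(),round(x['confidence'],2)) for x in r[:3]])
E
```

```text
pics
{'t': 0.0, 'joint_pos': array([-1.32318428,  0.41190669, -0.01272718,  1.59706156,  0.00559696,
        1.13426399, -0.08221613]), 'dq': array([-0.00073444, -0.00063261, -0.00037244, -0.00026398, -0.00102293,
        0.00038844,  0.00155888]), 'tau': array([ 3.97071353e-04, -5.87945545e+01,  6.42133746e-01, -2.91066885e+01,
       -5.37094823e-02,  1.81470421e-02,  1.30844605e-04]), 'position': array([193.99530193, 593.61480325, 232.79756751]), 'orientation': array([-3.13999206e+00,  1.04784701e-04,  2.82580189e+00]), 'wrist_force': array([-0.16750441,  0.71632241,  0.13685442]), 'ft_torque': array([ 0.0172103 ,  0.01193873, -0.04809242]), 'finger_gap': 88.25516107857867}
top {'fovy': 55.353430195333104, 'cx': 324.83647324001, 'cy': 233.02906345204585, 'pose': [[0.014, 0.989, -0.148, 340.044], [-1.0, 0.018, 0.023, 10.399], [0.026, 0.148, 0.989, 1189.834], [0.0, 0.0, 0.0, 1.0]]}
top dial_grip [([356.6, 191.8], 0.63)]
top dial_pointer [([361.3, 192.5], 0.7)]
top green_mark [([313.8, 200.1], 0.81), ([177.0, 184.5], 0.48), ([152.6, 222.8], 0.24)]
top lid_handle [([293.2, 203.9], 0.96), ([155.3, 274.2], 0.73), ([355.6, 192.3], 0.58)]
top lid_hinge [([293.8, 206.4], 0.71)]
side {'fovy': 52.314725866097774, 'cx': 328.0138294695922, 'cy': 241.32713616238982, 'pose': [[0.72, 0.46, -0.52, -92.895], [-0.694, 0.475, -0.541, -575.477], [-0.002, 0.75, 0.661, 828.78], [0.0, 0.0, 0.0, 1.0]]}
side dial_grip [([408.7, 237.9], 0.82)]
side dial_pointer [([406.2, 239.2], 0.93)]
side green_mark [([363.0, 237.7], 0.86), ([346.8, 217.4], 0.22)]
side lid_handle [([397.9, 404.0], 0.74), ([348.8, 219.6], 0.68)]
side lid_hinge []
```

View pics/top0.png

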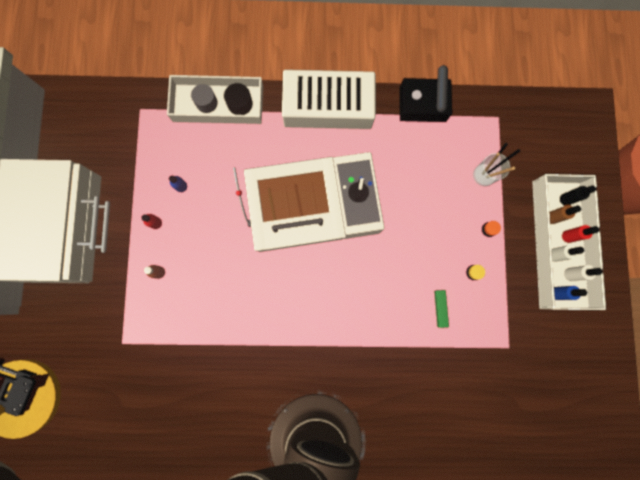

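View pics/side0.png

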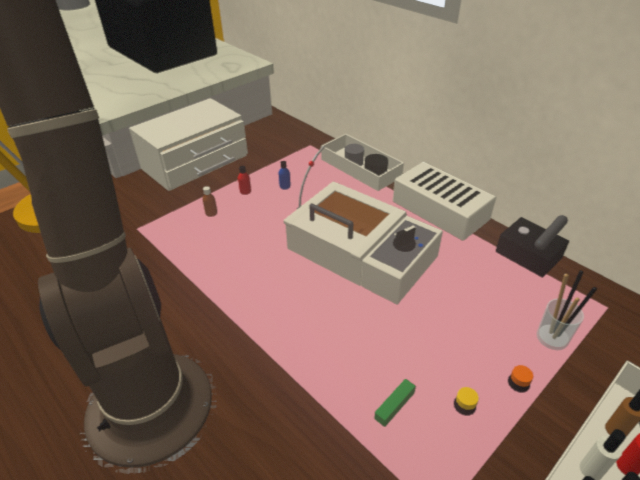

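The top view shows the steriliser at about (313,203), the dial at (358,190) with its pointer aiming up, and the handle at about (298,226). I'll zoom in for accuracy.

Run:
```python
from h import *
a=cv2.imread('pics/top0.png')[145:255,230:390]; b=cv2.imread('pics/side0.png')[180:300,280:450]
cv2.imwrite('pics/z.png',np.vstack([cv2.resize(a,(436,300),interpolation=2),cv2.resize(b,(436,300),interpolation=2)]))
d=np.load('pics/top0_d.npy')
for n,u,v,z in [('top',358,190,128),('top',362,183,128),('top',351.5,180,87),('top',298,226,139),('top',276,229,139),('top',321,222,139)]:
    print(u,v,at_z(n,u,v,z).round(1),at_d(n,u,v,d[int(v),int(u)]).round(1))
for q in [(246,168),(374,154),(381,235),(254,249)]: print(q,at_z('top',*q,87).round(1),at_d('top',*q,d[q[1],q[0]]).round(1))
```

```text
358 190 [604.2 -92.2 128. ] [603.5 -91.9 130.8]
362 183 [ 621.5 -101.7  128. ] [ 621.8 -101.8  126.9]
351.5 180 [639.5 -79.9  87. ] [638.5 -79.6  90.7]
298 226 [512.8  48.3 139. ] [512.3  48.2 141.7]
276 229 [504.8  99.1 139. ] [503.8  98.6 145. ]
321 222 [523.2  -5.  139. ] [522.1  -4.9 145.5]
(246, 168) [664.6 182.3  87. ] [688.8 195.1   4.8]
(374, 154) [ 707.8 -136.1   87. ] [ 7.370e+02 -1.477e+02 -5.000e-01]
(381, 235) [ 502.7 -152.9   87. ] [ 515.8 -166.    -1.8]
(254, 249) [463.1 155.1  87. ] [461.9 153.6  97.9]
```

View pics/z.png

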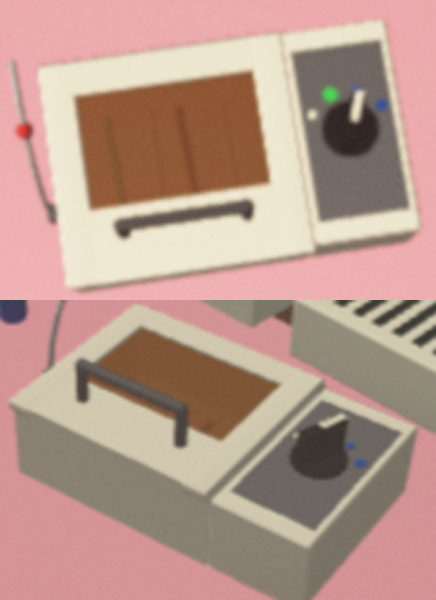

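Run:
```python
from h import *
p=lambda u,v,z:(at_z('top',230+u/2.725,145+v/2.727,z).round(1))
print('disc',p(350,128,90),'line',p(355,122,128),p(358,92,128),'green',p(330,95,87),'white',p(312,114,87),'blue1',p(358,90,87),'blue2',p(381,104,87))
print('handle ends',p(118,226,139),p(250,207,139))
print('lid corners',p(40,68,98),p(280,36,98),p(313,250,98),p(70,288,98))
print('box',p(384,22,87),p(418,228,87))
```

```text
disc [608.7 -97.   90. ] line [604.9 -97.6 128. ] [ 632.  -100.2  128. ] green [639.9 -78.9  87. ] white [621.8 -62.6  87. ] blue1 [ 645.1 -104.5   87. ] blue2 [ 632.5 -125.5   87. ]
handle ends [507.3 105.5 139. ] [525.8  -6.7 139. ]
lid corners [656.4 183.6  98. ] [691.1 -32.2  98. ] [495.5 -63.7  98. ] [458.1 149.5  98. ]
box [ 710.1 -128.3   87. ] [ 518.7 -158.8   87. ]
```

```bash
cat >> h.py <<'E'
def plan(x,y,z,psi=None):
    s=manip.get_state(); p=s['position']; o=s['orientation']; w=o[2]
    from scipy.spatial.transform import Rotation as R
    M=R.from_euler('xyz',o).as_matrix(); d=M.T@(np.array([x,y,z])-p)
    print('t',round(s['t'],2),'pos',p.round(1),'rpy',o.round(3),'gap',round(s['finger_gap'],1),'F',s['wrist_force'].round(1),'j7',s['joint_pos'].round(2))
    print('shift mm',d.round(1),'share',(d/300).round(4),'rows',round(np.linalg.norm(d)/50,1))
    if psi is not None:
        t=-((psi-w+np.pi)%(2*np.pi)-np.pi); print('turn share',round(t/np.pi,4),'rows',round(abs(t)/.15,1))
E
python3 -c "
from h import *
plan(194,594,320); plan(608,-97,233,2.95)"
```

```text
t 0.6 pos [194.1 594.1 233.7] rpy [3.142 0.    2.826] gap 87.5 F [0.5 0.5 0.1] j7 [-1.32  0.41 -0.01  1.6   0.01  1.13 -0.08]
shift mm [  0.1  -0.1 -86.3] share [ 2.000e-04 -4.000e-04 -2.878e-01] rows 1.7
t 0.6 pos [194.1 594.1 233.7] rpy [3.142 0.    2.826] gap 87.5 F [0.5 0.5 0.1] j7 [-1.32  0.41 -0.01  1.6   0.01  1.13 -0.08]
shift mm [-6.080e+02 -5.284e+02  6.000e-01] share [-2.0268 -1.7613  0.0021] rows 16.1
turn share -0.0395 rows 0.8
```

```bash
python3 -m creep '[[-0.1,[0,0,-0.15],0],[-0.1,[0,0,-0.15],0],[-0.1,[-0.125,-0.11,0],-0.01],[-0.1,[-0.125,-0.11,0],-0.01],[-0.1,[-0.125,-0.11,0],-0.01],[-0.1,[-0.125,-0.11,0],-0.01],[-0.1,[-0.125,-0.11,0],0],[-0.1,[-0.125,-0.11,0],0],[-0.1,[-0.125,-0.11,0],0],[-0.1,[-0.125,-0.11,0],0],[-0.1,[-0.125,-0.11,0],0],[-0.1,[-0.125,-0.11,0],0],[-0.1,[-0.125,-0.11,0],0],[-0.1,[-0.125,-0.11,0],0],[-0.1,[-0.125,-0.11,0],0]]' 30; python3 -c "
from h import *
plan(608,-97,200,2.95)"
```

```text
t: 2.1
position: [580.6, 76.9, 328.6]
orientation: [3.133, 0.004, 2.972]
wrist_force: [-0.7, 0.0, 0.5]
finger_gap: 48.1
t 2.1 pos [580.6  76.9 328.6] rpy [3.133 0.004 2.972] gap 48.1 F [-0.7  0.   0.5] j7 [-0.5   0.28  0.38  1.58 -0.11  1.29  1.29]
shift mm [ -55.8 -167.9  127.3] share [-0.1861 -0.5597  0.4244] rows 4.4
turn share 0.0071 rows 0.1
```

```bash
python3 -m creep '[[-0.1,[-0.046,-0.14,0.02],0],[-0.1,[-0.046,-0.14,0.05],0],[-0.1,[-0.046,-0.14,0.08],0],[-0.1,[-0.046,-0.14,0.1],0],[-0.1,[0,0,0.08],0],[-0.1,[0,0,0],0]]'
python3 - <<'E'
from h import *
plan(608,-97,160,2.95)
i=cams.camera_info('wrist'); print(i['pose'])
snap('wrist','w1.png'); snap('top','t1.png')
for t in ['dial_grip','dial_pointer','green_mark']:
    for x in cams.search_frame('wrist',t)[:2]:
        z={'dial_grip':117,'dial_pointer':128,'green_mark':87}[t]
        print(t,x['confidence'],x['location'],at_z('wrist',*x['location'],z,i).round(1))
E
```

```text
t: 2.7
position: [610.1, -106.9, 229.6]
orientation: [3.136, 0.009, 2.964]
wrist_force: [-0.1, 1.2, -0.2]
finger_gap: 48.4
t 2.7 pos [ 610.1 -106.9  229.6] rpy [3.136 0.009 2.964] gap 48.4 F [-0.1  1.2 -0.2] j7 [-0.21  0.42  0.43  1.65 -0.2   1.11  1.66]
shift mm [ 4.4  8.9 69.6] share [0.0146 0.0298 0.2321] rows 1.4
turn share 0.0043 rows 0.1
[[ 1.77150652e-01 -9.35397486e-01 -3.06021552e-01  5.26786863e+02]
 [ 9.84172547e-01  1.69850689e-01  5.05484036e-02 -9.29486014e+01]
 [ 4.69512179e-03 -3.10132693e-01  9.50681686e-01  3.78893780e+02]
 [ 0.00000000e+00  0.00000000e+00  0.00000000e+00  1.00000000e+00]]
dial_grip 0.59 [327.9, 231.1] [603.1 -95.2 117. ]
dial_pointer 0.8 [324.1, 234.7] [602.1 -98.3 128. ]
green_mark 0.61 [460.2, 163.5] [575.2  18.3  87. ]
```

View pics/w1.png

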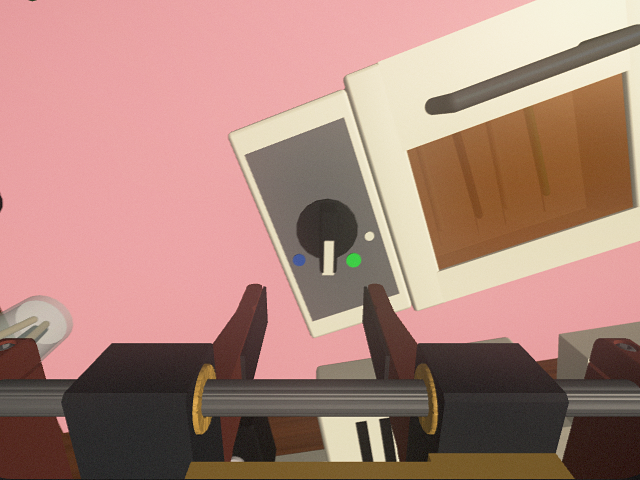

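Run:
```python
from h import *
for n,u,v,z in [('disc',327,230,91),('l0',329,242,128),('l1',328,273,128),('green',354,260,87),('white',369,236,87),('blue',299,260,87),('hend',432,106,139),('c1',230,133,87),('c2',314,335,87),('seam',345,90,87)]: print(n,at_z('wrist',u,v,z).round(1))
```

```text
disc [614.7 -94.4  91. ]
l0 [613.3 -94.  128. ]
l1 [638.1 -98.9 128. ]
green [647.5 -75.3  87. ]
white [627.6 -59.4  87. ]
blue [ 638.9 -123.3   87. ]
hend [530.8 -14.4 139. ]
c1 [ 523.7 -156.9   87. ]
c2 [ 716.8 -123.6   87. ]
seam [508.4 -62.7  87. ]
```

Run:
```python
from h import *
for n,u,v,z in [('l0',405.6,231.2,128),('l1',413.7,226.8,128),('disc',280+320*.39,180+(455-300)*.4,91),('disc2',280+320*.39,180+(455-300)*.4,92)]: print(n,at_z('side',u,v,z).round(1))
p,d=snap('side','s1.png')
a=p[180:300,300:460,::-1]; cv2.imwrite('pics/s1z.png',cv2.resize(a,(800,600),interpolation=2))
```

```text
l0 [604.7 -97.7 128. ]
l1 [ 629.7 -100.6  128. ]
disc [610.6 -95.5  91. ]
disc2 [609.6 -96.1  92. ]
```

View pics/s1z.png

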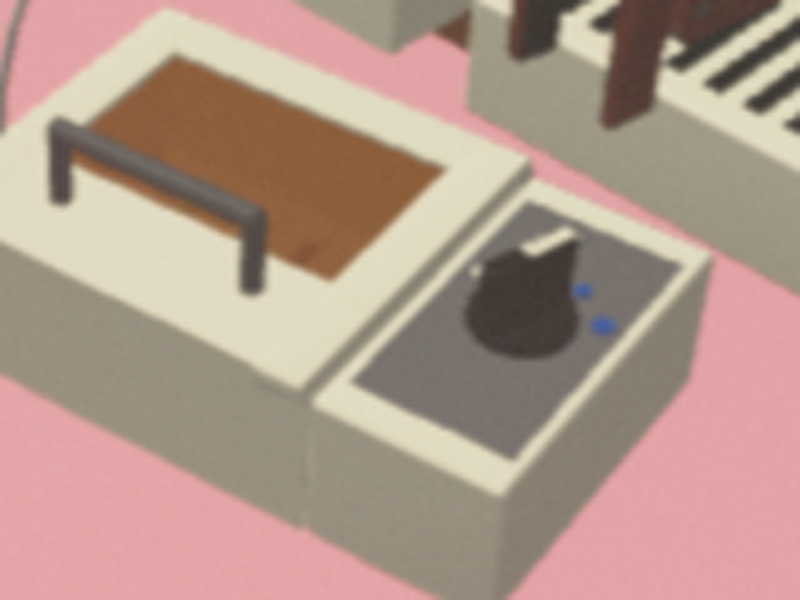

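```bash
python3 -m creep '[[-0.1,[0.015,0.032,0.12],0.004],[-0.1,[0,0,0.11],0],[-0.1,[0,0,0],0]]'
python3 - <<'E'
from h import *
i=cams.camera_info('wrist')
p,d=snap('wrist','w2.png'); plan(609,-96,112,2.95)
E
```

```text
t: 3.3
position: [614.2, -91.5, 168.7]
orientation: [3.132, 0.025, 2.959]
wrist_force: [-0.3, -0.0, 1.0]
finger_gap: 47.9
t 3.35 pos [615.4 -91.4 170.9] rpy [3.131 0.028 2.959] gap 48.2 F [0.1 0.8 0.2] j7 [-0.22  0.47  0.41  1.72 -0.23  0.97  1.66]
shift mm [ 7.1 -6.3 58.7] share [ 0.0236 -0.0209  0.1955] rows 1.2
turn share 0.0028 rows 0.1
```

View pics/w2.png

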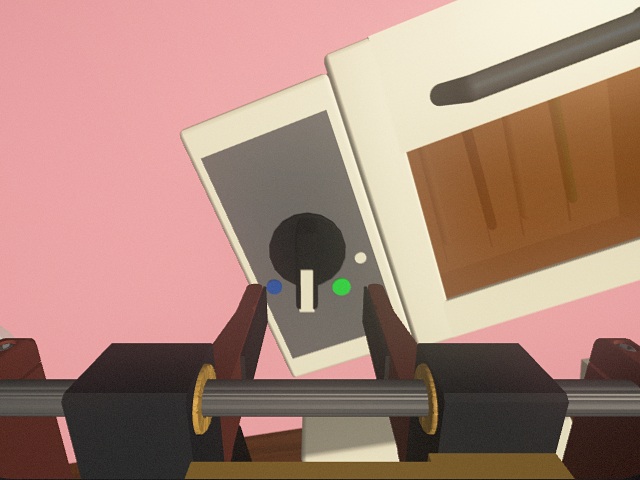

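```bash
python3 -m creep '[[-0.1,[0,0,0],0],[-0.1,[0,0,0],0]]'
python3 - <<'E'
from h import *
i=cams.camera_info('wrist')
p,d=snap('wrist','w3.png'); plan(609,-96,112,2.95)
i=cams.camera_info('wrist')
# fingers mid col
for n,u,v,z in [('disc',307.5,250,91),('l0',307,270,128),('l1',307,312,128)]: print(n,at_z('wrist',u,v,z).round(1))
E
```

```text
t: 3.55
position: [617.1, -91.2, 174.6]
orientation: [3.13, 0.032, 2.96]
wrist_force: [-0.5, -0.5, -0.3]
finger_gap: 48.3
t 3.6 pos [617.4 -91.4 175. ] rpy [3.13  0.033 2.96 ] gap 48.4 F [ 0.4  0.1 -0.5] j7 [-0.22  0.46  0.41  1.72 -0.23  0.98  1.66]
shift mm [ 9.5 -6.8 62.6] share [ 0.0317 -0.0227  0.2087] rows 1.3
turn share 0.003 rows 0.1
disc [615.  -95.4  91. ]
l0 [613.8 -95.2 128. ]
l1 [ 641.5 -100.5  128. ]
```

View pics/w3.png

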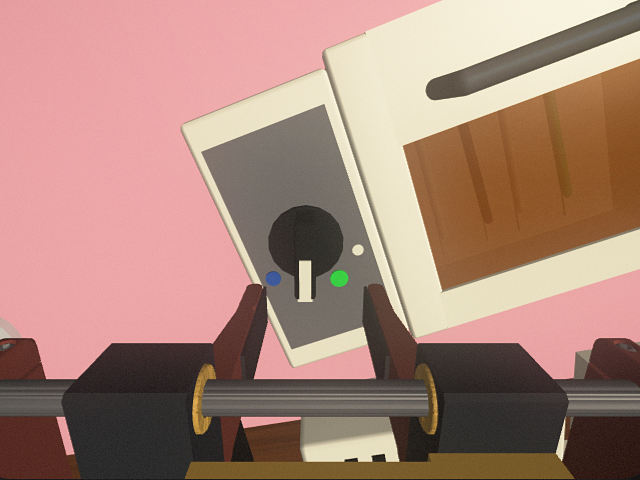

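Run:
```python
from h import *
for n,u,v,z in [('disc',306,242,91),('l0',305,261,128),('l1',305,301,128),('green',339.5,278.5,87),('blue',273,278.5,87)]: print(n,at_z('wrist',u,v,z).round(1))
plan(612,-96,112,2.95)
```

```text
disc [609.  -95.3  91. ]
l0 [607.9 -95.2 128. ]
l1 [ 633.8 -100.2  128. ]
green [642.3 -77.1  87. ]
blue [ 633.4 -124.3   87. ]
t 3.6 pos [617.4 -91.4 175. ] rpy [3.13  0.033 2.96 ] gap 48.4 F [ 0.4  0.1 -0.5] j7 [-0.22  0.46  0.41  1.72 -0.23  0.98  1.66]
shift mm [ 6.6 -6.3 62.7] share [ 0.0218 -0.0209  0.209 ] rows 1.3
turn share 0.003 rows 0.1
```

```bash
python3 -m creep '[[-0.1,[0.016,-0.011,0.03],0.003],[-0.1,[0.016,-0.011,0.04],0],[-0.1,[0,0,0.04],0],[-0.1,[0,0,0.04],0],[-0.1,[0,0,0.02],0],[-0.1,[0,0,0],0],[-0.1,[0,0,0],0]]'
python3 - <<'E'
from h import *
plan(609,-96,112,2.95)
E
```

```text
t: 4.3
position: [607.8, -97.0, 120.0]
orientation: [3.13, 0.033, 2.948]
wrist_force: [0.4, -1.4, 0.1]
finger_gap: 48.9
t 4.3 pos [607.8 -97.  120. ] rpy [3.13  0.033 2.948] gap 48.9 F [ 0.4 -1.4  0.1] j7 [-0.2   0.51  0.39  1.79 -0.26  0.86  1.69]
shift mm [-0.7  1.1  8.1] share [-0.0024  0.0037  0.0269] rows 0.2
turn share -0.0006 rows 0.0
```

```bash
python3 -m creep '[[-0.1,[-0.002,0.003,0.025],0],[-0.1,[0,0,0],0],[1,[0,0,0],0],[1,[0,0,0],0],[1,[0,0,0],0],[1,[0,0,0],0],[1,[0,0,0],0]]' 30
python3 - <<'E'
from h import *
plan(609,-96,112,2.95)
p,d=snap('wrist','w4.png')
E
```

```text
t: 5.0
position: [610.1, -95.5, 113.2]
orientation: [3.129, 0.036, 2.949]
wrist_force: [-0.7, -1.6, -0.0]
finger_gap: 13.0
t 5.0 pos [610.1 -95.5 113.2] rpy [3.129 0.036 2.949] gap 13.0 F [-0.7 -1.6 -0. ] j7 [-0.2   0.52  0.38  1.79 -0.27  0.84  1.69]
shift mm [ 1.1 -0.7  1.2] share [ 0.0035 -0.0024  0.004 ] rows 0.0
turn share -0.0004 rows 0.0
```

View pics/w4.png

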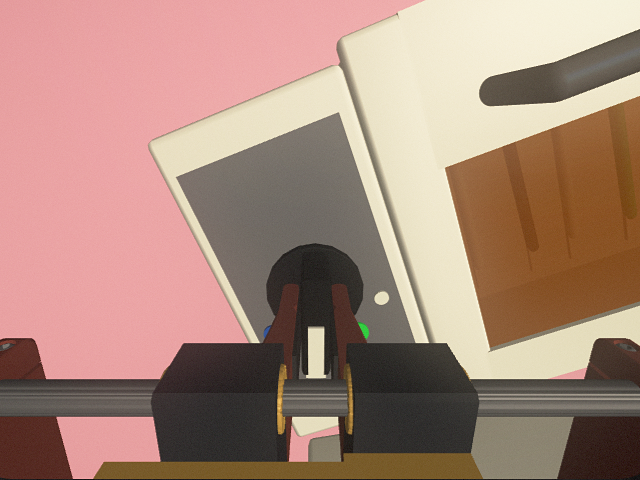

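The view shows the bar between the pads, with a 13.0 mm gap. Next I turn it 0.7 rad counter-clockwise.

```bash
python3 -m creep '[[1,[0,0,0],-0.03],[1,[0,0,0],-0.03],[1,[0,0,0],-0.03],[1,[0,0,0],-0.03],[1,[0,0,0],-0.03],[1,[0,0,0],-0.03],[1,[0,0,0],0],[1,[0,0,0],0]]'
python3 - <<'E'
from h import *
plan(609,-96,112,3.65)
E
```

```text
t: 5.85
position: [610.0, -94.7, 113.2]
orientation: [-3.133, 0.037, -2.749]
wrist_force: [1.0, -0.5, -0.3]
finger_gap: 12.9
t 5.85 pos [610.  -94.7 113.2] rpy [-3.133  0.037 -2.749] gap 12.9 F [ 1.  -0.5 -0.3] j7 [-0.09  0.51  0.23  1.78 -0.17  0.84  2.19]
shift mm [ 1.5 -0.8  1.2] share [ 0.0049 -0.0026  0.004 ] rows 0.0
turn share -0.0369 rows 0.8
```

```bash
python3 -m creep '[[1,[0,0,0],-0.02],[1,[0,0,0],-0.018],[1,[0,0,0],0],[1,[0,0,0],0]]'
python3 - <<'E'
from h import *
plan(609,-96,112,3.65)
snap('wrist','w5.png')
E
```

```text
t: 6.25
position: [609.9, -94.6, 113.2]
orientation: [-3.13, 0.036, -2.637]
wrist_force: [0.1, 0.5, -0.3]
finger_gap: 12.9
t 6.25 pos [609.9 -94.6 113.2] rpy [-3.13   0.036 -2.637] gap 12.9 F [ 0.1  0.5 -0.3] j7 [-0.07  0.51  0.21  1.78 -0.15  0.84  2.28]
shift mm [ 1.5 -0.8  1.2] share [ 0.0051 -0.0026  0.004 ] rows 0.0
turn share -0.0012 rows 0.0
```

View pics/w5.png

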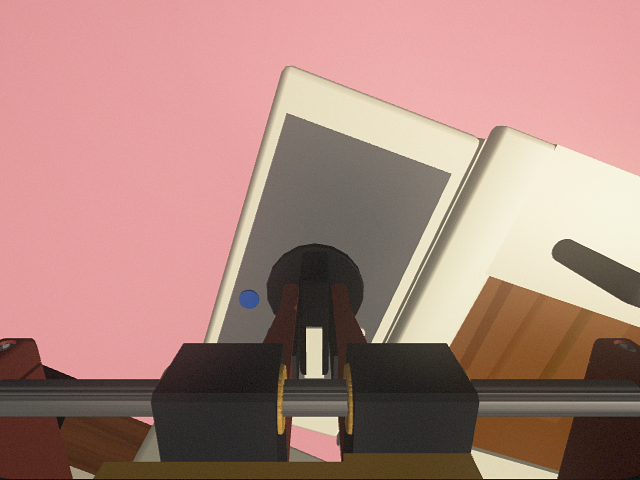

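```bash
python3 -m creep '[[1,[0,0,0],0],[-0.1,[0,0,0],0],[-0.1,[0,0,0],0],[-0.1,[0,0,0],0],[-0.1,[0,0,0],0],[-0.1,[0,0,-0.04],0],[-0.1,[0,0,-0.08],0],[-0.1,[0,0,-0.12],0],[-0.1,[0,0,-0.1],0],[-0.1,[0,0,0],0],[-0.1,[0,0,0],0]]'
python3 - <<'E'
from h import *
plan(513,48,220,1.73)
p,d=snap('wrist','w6.png'); p,d=snap('side','s6.png')
a=p[180:300,300:460,::-1]; cv2.imwrite('pics/s6z.png',cv2.resize(a,(800,600),interpolation=2))
E
```

```text
t: 7.4
position: [605.6, -96.0, 222.4]
orientation: [-3.128, 0.035, -2.641]
wrist_force: [-0.6, 0.4, -0.6]
finger_gap: 48.5
t 7.4 pos [605.6 -96.  222.4] rpy [-3.128  0.035 -2.641] gap 48.5 F [-0.6  0.4 -0.6] j7 [-0.09  0.38  0.24  1.69 -0.11  1.05  2.25]
shift mm [ 12.2 170.7  -0.3] share [ 0.0407  0.5691 -0.001 ] rows 3.4
turn share 0.6086 rows 12.7
```

View pics/w6.png

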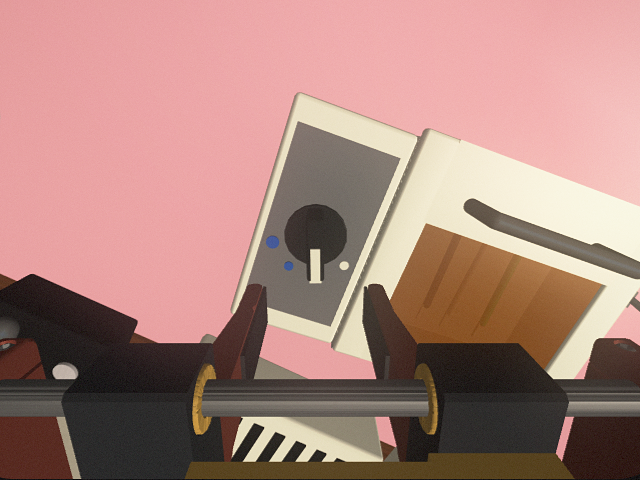

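View pics/s6z.png

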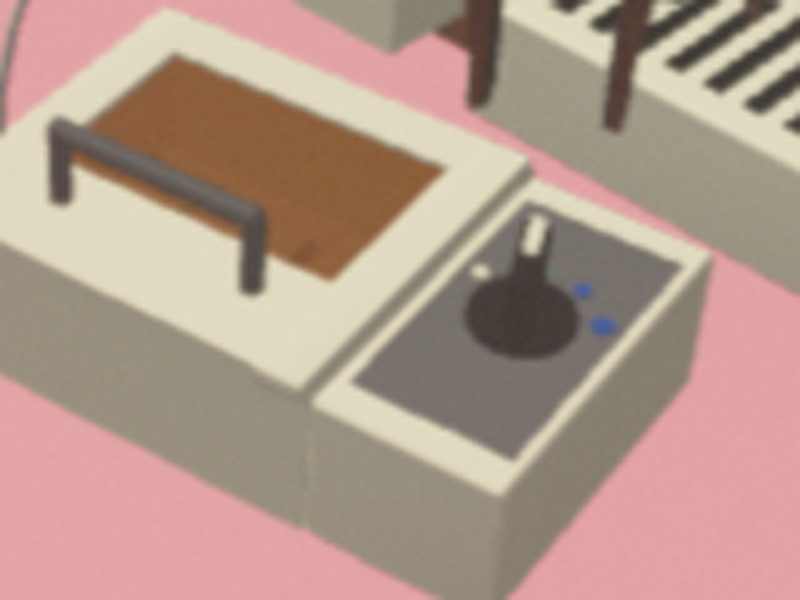

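The pointer covers the green dot, with white and both blue marks visible, so the dial is at green. Next, the handle.

```bash
python3 -m creep '[[-0.1,[0.01,0.1,0],0],[-0.1,[0.01,0.14,0],0],[-0.1,[0.01,0.14,0],0],[-0.1,[0.01,0.1,0],0],[-0.5,[0,0,0],0.04],[-0.5,[0,0,0],0.047],[-0.5,[0,0,0],0.047],[-0.5,[0,0,0],0.047],[-0.5,[0,0,0],0.047],[-0.5,[0,0,0],0.047],[-0.5,[0,0,0],0.047],[-0.5,[0,0,0],0.047],[-0.5,[0,0,0],0.047],[-0.5,[0,0,0],0.047],[-0.5,[0,0,0],0.047],[-0.5,[0,0,0],0.047],[-0.5,[0,0,0],0.03],[-0.5,[0,0,0],0]]'
python3 - <<'E'
from h import *
plan(516,49,190,1.73)
E
```

```text
t: 9.3
position: [510.2, 28.3, 198.9]
orientation: [-3.141, 0.004, 1.757]
wrist_force: [-0.0, -0.1, -0.6]
finger_gap: 66.0
t 9.3 pos [510.2  28.3 198.9] rpy [-3.141  0.004  1.757] gap 66.0 F [-0.  -0.1 -0.6] j7 [-0.56  0.27  0.49  1.94 -0.15  0.97  0.19]
shift mm [19.3  9.5  8.8] share [0.0645 0.0318 0.0295] rows 0.5
turn share 0.0086 rows 0.2
```

```bash
python3 -m creep '[[-0.5,[0.032,0.016,0],0.008],[-0.5,[0.032,0.016,0],0],[-0.5,[0,0,0],0],[-0.5,[0,0,0],0]]'
python3 - <<'E'
from h import *
plan(516,49,190,1.73)
i=cams.camera_info('wrist'); snap('wrist','w7.png')
for n in ['wrist','top','side']:
    if n!='wrist': snap(n,n+'7.png')
    i=cams.camera_info(n)
    for x in cams.cut_out(n,'lid_handle')[:2]: 
        r=x['region']; v,u=np.nonzero(r)
        print(n,x['confidence'],x['location'],at_z(n,*x['location'],139,i).round(1), r.sum(),u.min(),u.max(),v.min(),v.max())
E
```

```text
t: 9.7
position: [515.2, 49.3, 196.6]
orientation: [-3.137, 0.006, 1.741]
wrist_force: [-0.4, 0.2, 0.5]
finger_gap: 65.6
t 9.7 pos [515.2  49.3 196.6] rpy [-3.137  0.006  1.741] gap 65.6 F [-0.4  0.2  0.5] j7 [-0.59  0.28  0.49  1.92 -0.15  0.98  0.13]
shift mm [-0.4  0.8  6.6] share [-0.0015  0.0027  0.0221] rows 0.1
turn share 0.0036 rows 0.1
wrist 0.73 [397.9, 209.5] [556.9  95.1 139. ] 75963 257 571 81 372
top 0.76 [329.6, 209.7] [552.8 -24.7 139. ] 1530 244 345 157 241
```

View pics/w7.png

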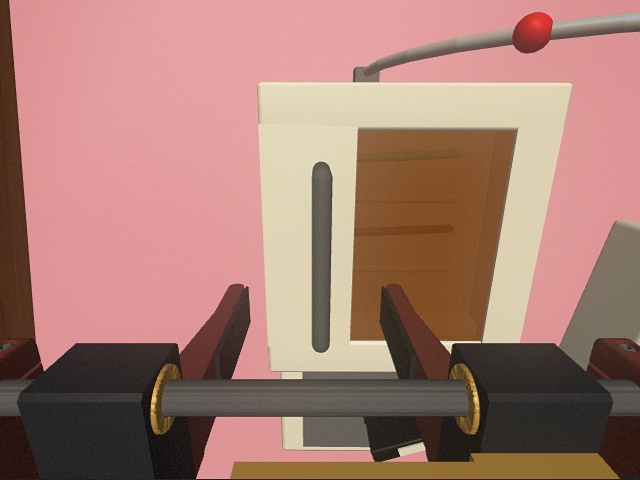

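Run:
```python
from h import *
a=at_z('wrist',321.5,170,139); b=at_z('wrist',320.5,345,139); print(a,b,(a+b)/2,np.hypot(*(a-b)[:2]), np.arctan2(*(a-b)[[1,0]]))
c=(a+b)/2; plan(c[0],c[1],132,np.arctan2(*(a-b)[[1,0]]))
print(at_z('wrist',320.5,180,145),at_z('wrist',532,32,200))
```

```text
[508.84446409 109.69431226 139.        ] [528.20891274  -4.52386175 139.        ] [518.52668841  52.58522525 139.        ] 115.84806060663234 1.7387385146760344
t 10.0 pos [515.3  49.1 197. ] rpy [-3.138  0.005  1.739] gap 65.5 F [0.5 0.4 0.8] j7 [-0.59  0.28  0.49  1.92 -0.15  0.98  0.13]
shift mm [ 3.3  4.  65. ] share [0.011  0.0134 0.2167] rows 1.3
turn share 0.0 rows 0.0
[509.04809932 104.7988436  145.        ] [573.24775378 177.25681461 200.        ]
```

```bash
python3 -m creep '[[-0.5,[0.005,0.005,0.04],0],[-0.5,[0.005,0.005,0.045],0],[-0.5,[0,0,0.045],0],[-0.5,[0,0,0.045],0],[-0.5,[0,0,0.035],0],[-0.5,[0,0,0],0],[-0.5,[0,0,0],0]]'
python3 - <<'E'
from h import *
plan(518,51,131,1.739)
snap('wrist','w8.png')
E
```

```text
t: 10.7
position: [516.8, 52.1, 126.8]
orientation: [-3.135, 0.006, 1.739]
wrist_force: [0.0, 0.1, 0.2]
finger_gap: 65.8
t 10.7 pos [516.8  52.1 126.8] rpy [-3.135  0.006  1.739] gap 65.8 F [0.  0.1 0.2] j7 [-0.56  0.38  0.45  1.98 -0.22  0.83  0.18]
shift mm [-1.3  1.  -4.2] share [-0.0044  0.0034 -0.0141] rows 0.1
turn share -0.0001 rows 0.0
```

View pics/w8.png

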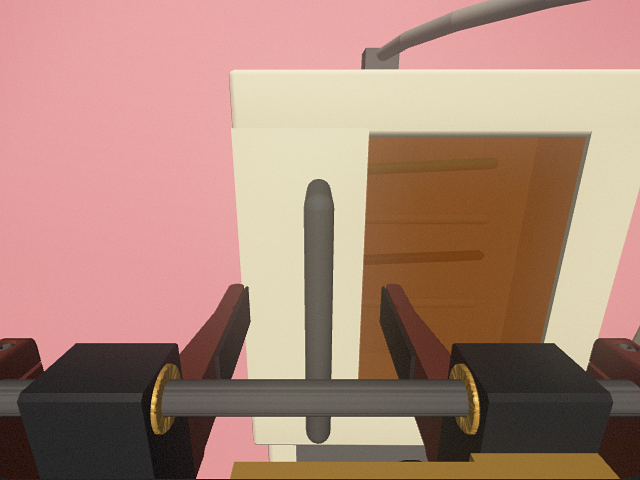

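```bash
python3 -m creep '[[-0.5,[-0.003,0.003,-0.013],0],[-0.5,[0,0,0],0],[1,[0,0,0],0],[1,[0,0,0],0],[1,[0,0,0],0],[1,[0,0,0],0],[1,[0,0,0],0],[1,[0,0,0],0],[1,[0,0,0],0]]' 25
python3 - <<'E'
from h import *
plan(518,51,131,1.739)
E
```

```text
t: 11.65
position: [519.2, 51.7, 133.2]
orientation: [-3.139, 0.005, 1.739]
wrist_force: [-0.1, 0.7, 0.4]
finger_gap: 13.4
t 11.65 pos [519.2  51.7 133.2] rpy [-3.139  0.005  1.739] gap 13.4 F [-0.1  0.7  0.4] j7 [-0.56  0.37  0.46  1.98 -0.21  0.84  0.18]
shift mm [-0.5 -1.3  2.2] share [-0.0016 -0.0042  0.0074] rows 0.1
turn share -0.0 rows 0.0
```

Run:
```python
import numpy as np
a=.3255+np.linspace(0,.873,17); X=-168.9*np.cos(a);Z=168.9*np.sin(a)
for k in range(16): print(k+1, round((a[k+1]-.3255),3),'y',round((X[k+1]-X[k])/300,4),'z',round(-(Z[k+1]-Z[k])/300,4),'cum',(X[k+1]-X[0]).round(1),(Z[k+1]-Z[0]).round(1))
```

```text
1 0.055 y 0.0106 z -0.0288 cum 3.2 8.6
2 0.109 y 0.0122 z -0.0282 cum 6.8 17.1
3 0.164 y 0.0137 z -0.0275 cum 10.9 25.4
4 0.218 y 0.0152 z -0.0267 cum 15.5 33.4
5 0.273 y 0.0166 z -0.0258 cum 20.5 41.1
6 0.327 y 0.018 z -0.0249 cum 25.9 48.6
7 0.382 y 0.0193 z -0.0239 cum 31.7 55.8
8 0.436 y 0.0206 z -0.0228 cum 37.8 62.6
9 0.491 y 0.0218 z -0.0216 cum 44.4 69.1
10 0.546 y 0.023 z -0.0204 cum 51.3 75.2
11 0.6 y 0.024 z -0.0191 cum 58.5 80.9
12 0.655 y 0.025 z -0.0178 cum 66.0 86.3
13 0.709 y 0.026 z -0.0164 cum 73.8 91.2
14 0.764 y 0.0268 z -0.015 cum 81.8 95.7
15 0.818 y 0.0276 z -0.0135 cum 90.1 99.7
16 0.873 y 0.0283 z -0.0119 cum 98.6 103.3
```

```bash
python3 -m creep '[[1,[0,0.011,-0.029],0],[1,[0,0.012,-0.028],0],[1,[0,0.014,-0.028],0],[1,[0,0.015,-0.027],0],[1,[0,0,0],0]]' 25
cat >> h.py <<'E'
def lid(p0=(519.2,51.7,133.2)):
    s=manip.get_state(); d=s['position']-np.array(p0); ax=np.array([.986,.167,0]); lat=np.array([-.167,.986,0])
    dx=d@ax; X=-160+dx; Z=54+d[2]
    print('t',round(s['t'],2),'dx',round(dx,1),'lat',round(d@lat,1),'dz',round(d[2],1),'theta',round(np.arctan2(Z,-X)-.3255,3),'r',round(np.hypot(X,Z),1),'F',s['wrist_force'].round(1),'gap',round(s['finger_gap'],1),'rpy',s['orientation'].round(3),'q',s['joint_pos'].round(2))
E
python3 -c "
from h import *
lid(); snap('side','s9.png')"
```

```text
t: 12.15
position: [534.4, 54.3, 168.8]
orientation: [-3.135, 0.005, 1.739]
wrist_force: [-2.1, -0.7, -2.3]
finger_gap: 11.4
t 12.15 dx 15.4 lat -0.0 dz 35.6 theta 0.229 r 170.1 F [-2.1 -0.7 -2.3] gap 11.4 rpy [-3.135  0.005  1.739] q [-0.57  0.35  0.47  1.9  -0.19  0.94  0.16]
```

View pics/s9.png

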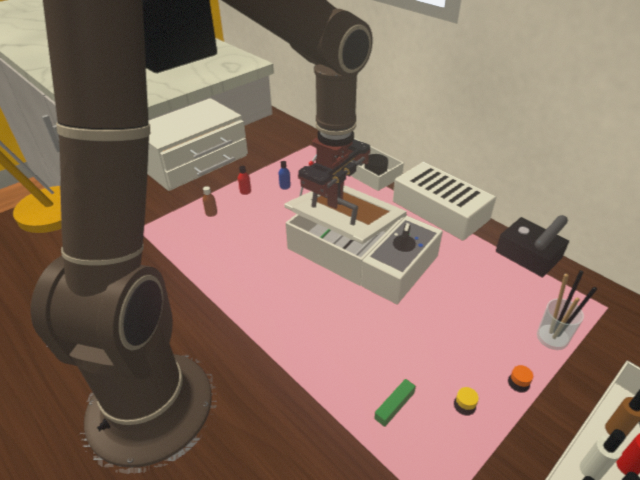

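The side view shows the lid lifting with the gripper at (335,190). Continuing along the arc.

```bash
python3 -m creep '[[1,[0,0.017,-0.025],0],[1,[0,0.018,-0.025],0],[1,[0,0.019,-0.024],0],[1,[0,0.0205,-0.0225],0],[1,[0,0.022,-0.0215],0],[1,[0,0,0],0]]'; python3 -c "
from h import *
lid()"
```

```text
t: 12.8
position: [563.6, 59.2, 206.2]
orientation: [-3.13, 0.005, 1.738]
wrist_force: [-4.4, -0.4, -0.6]
finger_gap: 11.3
t 12.8 dx 45.0 lat -0.0 dz 73.0 theta 0.51 r 171.4 F [-4.4 -0.4 -0.6] gap 11.3 rpy [-3.13   0.005  1.738] q [-0.56  0.36  0.48  1.79 -0.19  1.04  0.15]
```

```bash
python3 -m creep '[[1,[0,0.023,-0.019],0],[1,[0,0.024,-0.018],0],[1,[0,0.025,-0.0165],0],[1,[0,0.026,-0.015],0],[1,[0,0.026,-0.0135],0],[1,[0,0,0],0],[1,[0,0,0],0]]'; python3 -c "
from h import *
lid(); snap('side','s10.png'); snap('wrist','w10.png')"
```

```text
t: 13.5
position: [599.1, 65.2, 232.9]
orientation: [-3.124, 0.003, 1.738]
wrist_force: [-3.7, -1.5, 1.0]
finger_gap: 11.4
t 13.5 dx 81.0 lat -0.0 dz 99.7 theta 0.771 r 172.8 F [-3.7 -1.5  1. ] gap 11.4 rpy [-3.124e+00  3.000e-03  1.738e+00] q [-0.54  0.41  0.48  1.66 -0.2   1.14  0.16]
```

View pics/s10.png

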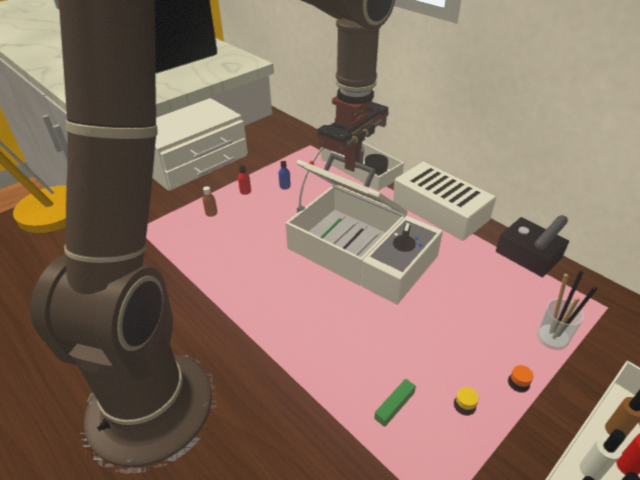

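View pics/w10.png

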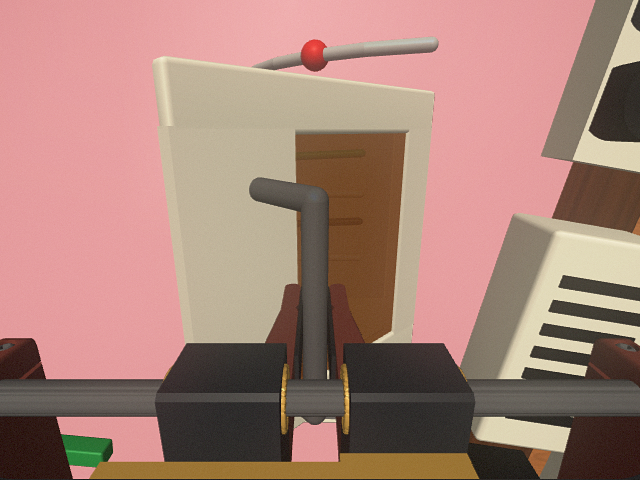

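```bash
python3 -m creep '[[1,[0,0.02,-0.009],0],[1,[0,0.02,-0.008],0],[1,[0,0.018,-0.006],0],[1,[0,0,0],0],[1,[0,0,0],0],[1,[0,0,0],0]]'
python3 - <<'E'
from h import *
lid(); p,d=snap('side','s11.png'); 
cv2.imwrite('pics/s11z.png',cv2.resize(p[120:270,280:450,::-1],(680,600),interpolation=2))
p,d=snap('top','t11.png'); cv2.imwrite('pics/t11z.png',cv2.resize(p[145:255,225:395,::-1],(680,440),interpolation=2))
snap('wrist','w11.png')
E
```

```text
t: 14.2
position: [615.4, 67.8, 240.2]
orientation: [-3.123, 0.003, 1.738]
wrist_force: [-3.7, -1.4, 4.0]
finger_gap: 11.3
t 14.2 dx 97.6 lat -0.2 dz 107.0 theta 0.875 r 172.7 F [-3.7 -1.4  4. ] gap 11.3 rpy [-3.123e+00  3.000e-03  1.738e+00] q [-0.53  0.43  0.48  1.61 -0.21  1.17  0.16]
```

View pics/s11z.png

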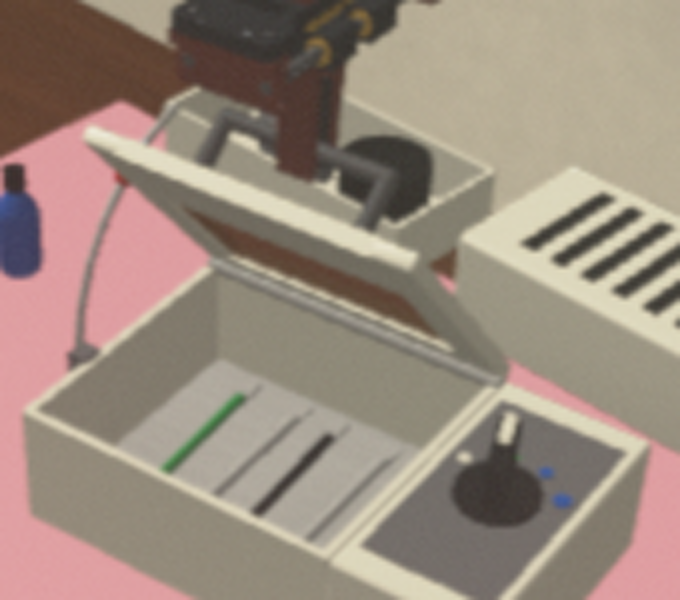

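View pics/w11.png

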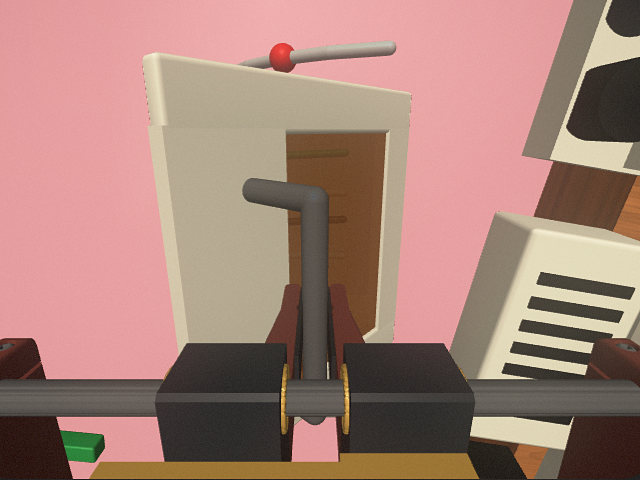

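Run:
```python
from h import *
i=cams.camera_info('side'); f=240/np.tan(np.radians(i['fovy']/2)); T=np.linalg.inv(np.array(i['pose']))
def pr(P): c=T[:3,:3]@P+T[:3,3]; return np.array([i['cx']+f*c[0]/-c[2], i['cy']-f*c[1]/-c[2]])
x=np.array([.986,.167,0]);y=np.array([-.167,.986,0]);z=np.array([0,0,1.])
H=np.array([518.5,51.7,85])+160*x
for th in [.75,.8,.85,.9,.95,1.]:
    e=lambda a,b:-x*(a*np.cos(th)-b*np.sin(th))+z*(a*np.sin(th)+b*np.cos(th))
    g=lambda a,b,s:pr(H+ -x*(a*np.cos(th)-b*np.sin(th))+z*(a*np.sin(th)+b*np.cos(th))+y*s).round(1)
    print(th,'L top',g(202,13,110),'R top',g(202,13,-110),'R bot',g(202,0,-110),'handle L',g(160,54,55),'R',g(160,54,-55))
print('obs L (302,153) R (383.8,183) hL',280+222/4,120+118/4,'hR',280+393/4,120+178/4)
print('bead',pr(H+y*118-x*(202*np.cos(.873))+z*202*np.sin(.873)))
```

```text
0.75 L top [297.3 159.6] R top [379.6 193.2] R bot [377.  198.9] handle L [332.  155.6] R [372.5 171.3]
0.8 L top [299.3 155.6] R top [381.7 188.8] R bot [379.1 194.5] handle L [334.  152.8] R [374.4 168.3]
0.85 L top [301.4 151.7] R top [383.9 184.5] R bot [381.2 190.1] handle L [335.9 150.1] R [376.4 165.4]
0.9 L top [303.5 147.9] R top [386.2 180.3] R bot [383.4 185.8] handle L [337.9 147.5] R [378.4 162.7]
0.95 L top [305.7 144.3] R top [388.5 176.2] R bot [385.6 181.6] handle L [339.9 145.1] R [380.4 160.1]
1.0 L top [308.  140.7] R top [390.9 172.3] R bot [387.9 177.5] handle L [342.  142.8] R [382.4 157.6]
obs L (302,153) R (383.8,183) hL 335.5 149.5 hR 378.25 164.5
bead [297.00919091 153.9229326 ]
```

```bash
python3 -m creep '[[1,[0,0,0],0],[1,[0,0,0],0],[1,[0,0,0],0],[1,[0,0,0],0]]'
python3 - <<'E'
from h import *
lid(); cams.capture('top'); cams.capture('top'); lid(); print(abs(manip.get_state()['dq']).max())
E
```

```text
t: 14.75
position: [615.2, 67.8, 240.2]
orientation: [-3.123, 0.003, 1.738]
wrist_force: [-3.3, -1.6, 2.1]
finger_gap: 11.3
t 14.75 dx 97.4 lat -0.2 dz 107.0 theta 0.874 r 172.7 F [-3.3 -1.6  2.1] gap 11.3 rpy [-3.123e+00  3.000e-03  1.738e+00] q [-0.53  0.43  0.48  1.61 -0.21  1.17  0.16]
t 14.85 dx 97.3 lat -0.2 dz 106.9 theta 0.874 r 172.7 F [-2.9 -0.1  2.5] gap 11.5 rpy [-3.123e+00  3.000e-03  1.738e+00] q [-0.53  0.43  0.48  1.61 -0.21  1.17  0.16]
0.0006108023905802692
```

View pics/t11.png

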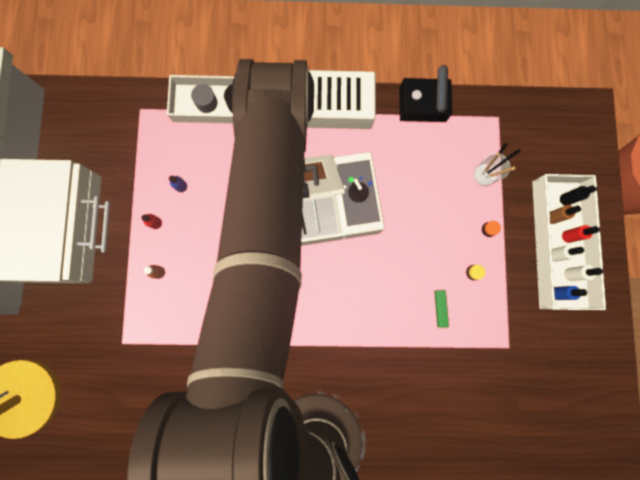

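View pics/t11z.png

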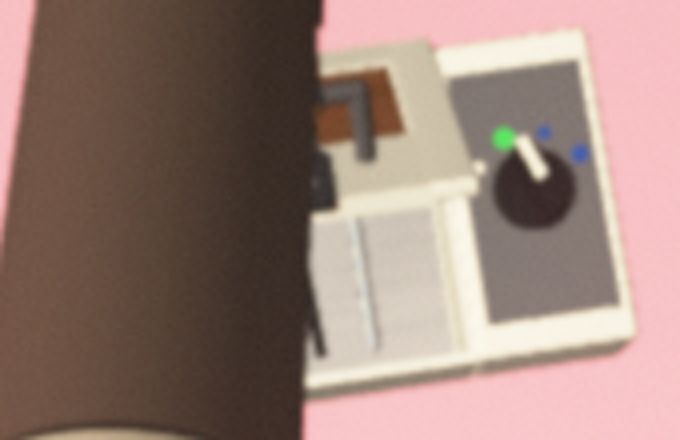

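Run:
```python
from h import *
p=lambda u,v,z:at_z('top',225+u/4,145+v/4,z)
a=p(543,176,128);b=p(520,140,128);d=b-a;print(a,b,'angle',np.arctan2(d[1],d[0]),'value',1.05-(np.arctan2(d[1],d[0])-.167))
manip.hand_in()
```

```text
[606.75023383 -98.76092197 128.        ] [628.55989627 -84.91964663 128.        ] angle 0.5655011475252392 value 0.6514988524747609
the job is handed in; nothing more can be done
```

The dial is at green and the lid is held at about 50° in the gripper. The job is handed in at about 14.9 s of the 53 s allowed.

**What I did:** I gripped the dial bar and turned it 0.7 rad counter-clockwise from the 1.4 detent to green, with the lid shut. Then I let go, pinched the lid's bar handle from above with 25 N, and raised it along its arc.

**Last checks before handing in:**
- **Dial:** the pointer reads about 0.65 rad in the top camera, measured roughly from the picture. The green detent is 0.7.
- **Lid:** about 0.87 rad by the arm's position, and about 0.86 rad by the lid corners in the side picture.
- **Hold:** the arm was still (joint speeds under 0.001 rad/s). The fingers were on the bar with an 11.5 mm gap.
- **Bystanders:** all were in the same places in the top picture.

**Disagreements:**
- **Bar slip:** the handle's measured radius grew from 169 to about 173 mm, so the bar probably slid about 4 mm towards the fingertips during the lift. It stayed steady after that.
- **Handle detector:** the network put the handle in the wrong place before the grasp, so I read its position from the wrist picture by eye.
- **Early dial position:** the wrist camera's first dial reading was about 6 mm off because the arm was still moving. A second look agreed with the other cameras.

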